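# Refit the idler block and hold the belt tensioner back on an etching press drive

## Robot

A 7-joint arm with a two-finger parallel gripper is mounted at the origin on the work surface. World frame = base frame: x ahead of the robot, y to its left, z up, the work surface at z = 0. Lengths are in m, angles in degrees, forces in N, time in s.
With the tool pointing down it reaches from about 0.425 to 0.925 m from the base axis. Payload 6.8 kg.
Tool frame: the origin (TCP) lies midway between the tips of the shut fingers; the grasp point (between the pads) lies 19 mm behind it; z points along the fingers, y is the direction in which the jaws open and shut (so a half turn about z gives the same grasp; the last joint's range is limited). The gripper opens to 85 mm and grips with 20 to 120 N. Pads are 22 mm wide; open, the fingers measure 114 mm over their backs; the gripper's body (76 mm by 85 mm) begins 54 mm behind the grasp point. The pads swing forward as they close: fully open they stand 13 mm farther back than shut.
Start: joints at [61.931, 27.33, 1.283, 89.118, -0.659, 63.558, -4.761], TCP at [0.252, -0.626, 0.231] pointing down, gripper open.
Joint ranges: [-169.35, 169.35], [-19.33, 120.38], [-80.79, 83.38], [13.8, 139.57], [-78.32, 258.32], [9.67, 109.79], [-169.56, 169.56]. Speed limits (degrees/s): [136.94, 136.94, 180, 180, 180, 180, 180].

## Interface

Orientations are given as a 3x3 rotation matrix whose columns are the frame's x, y, z axes.
In Python, from station import monitor, imaging, job gives the robot as it stands.
- The arm moves only by the tool drive_tool, never from a script. Its argument "deltas" is a list of rows, each a list of 5 numbers: the opening, from -1 (shut) to 1 (fully open), then the shift along the tool's x, y, z in mm, then the turn about the tool's z in degrees. In form: [[hand, dx, dy, dz, twist], ...]. A call has 1 to 8 rows; each row shifts and turns the pose as measured when the row begins, along the tool's axes as they then stand; what a row does not reach is not made up. A row lasts 1/12 s, in which the tool goes at most 41.7 mm and 7.16 degrees, less where a joint would pass 70% of its speed; a pose out of reach is approached as far as the arm can. A call is refused whole if a number of a shift passes 41.7 or a number of a turn 7.16, either way. A call with a gripper value outside its range is refused whole. The fingers move at their own pace and stop on an object; "newtons" is the grip in N (left out, the last holds). Time passes only in rows, so rows that do not move let the fingers close. It gives the time, the measured TCP pose, the force and the opening at its end, in the units of the state.
- monitor.read_state(): the state, without advancing time (a new reading comes with each control period).
- imaging.snapshot(name): name is "scene" or "top" or "wrist"; returns (picture, depth): 480x640x3 uint8, red, green, blue; 480x640 float32, m along the optical axis (not along the pixel's ray), 0 where there is no reading.
- imaging.camera_model(name): a dict with "mtx" (3x3 intrinsics, pixels), "origin" and "rotation" of the camera in the world; the wrist camera has in their place "tool_from_camera" (4x4, takes a point from camera to tool coordinates, whose origin is the TCP and whose axes are the flange's). Camera axes: x right, y down, z forward; pixel columns grow to the right and rows downward; lengths in m; the calibration is good to about 2 mm. A picture is of the moment at which its call begins: read the wrist's pose just before it. camera_model takes no time and is no camera call.
- job.sign_off(): hands the job in, once; it reports no verdict.
The state is a dict: "time": time; "joints": joint angles; "qvel": joint speeds; "effort": joint torques, N m; "tool_pos": TCP position; "ee_rot": TCP orientation; "contact_force": force on the tool from outside, world axes, zero at the start; "torque": the same for the moment, N m; "opening": opening from 0.0 (shut) to 1.0 (fully open).
Only numpy, scipy, OpenCV 4.12 (cv2) and the standard library are available. Lean on these libraries where they do the work, as an engineer would, in place of code of your own. Each camera call takes 0.05 s, during which the arm holds its last target. There are 200 camera calls.

## Task

The etching press's belt drive is on the ink table for a new belt: lower the loose blue idler block over its two dowel pins on the drive plate until it sits fully home on the plate, either way round, without dropping it, and let go of it. Then push the red tab of the sprung tensioner lever against its spring until it is past the last click of its ratchet, and keep it pushed there, a little beyond the click so that it does not rest on the pawl, while I slip the belt on: you finish while still holding it. Leave the other things on the table where they are.

Things in the scene. Friction and masses are not known exactly. Their poses are not given: they have to be found in the camera images.
- drive: Belt-drive bracket, does not move: aluminium plate 210 (x) x 300 (y) x 12 mm on green cheeks, top 100 mm above the table. Origin on the table under its middle, x to its far edge, y left, z up. On it, up to 54 mm above the plate: driver pulley 40 mm wide at (65, 115), driven pulley 90 mm wide at (45, -95); pawl guide 28 mm high at x -40, y 100 to 160. In front of the near edge is only the lever
- seat (a point): Point on the plate's top face midway between the two upright steel dowel pins, at (60, 30) mm in the drive's frame, axes as the drive's. The pins stand 30 mm either side of it along y, 8 mm thick, 20 mm high, the top 5 mm tapered. Along x, 50 mm to either side are free for the fingers
- idler_block: Loose blue block 40 (x) x 84 (y) x 30 mm high with a silver pulley 34 mm wide on its middle, 54 mm high in all; 0.26 to 0.42 kg. Two upright through holes, 9.5 mm wide, 30 mm either side of its middle along y, go over the pins, either way round. Grip it across its 40 mm width. Origin: centre of its underside, z up; starts upright on the table left or right of the drive
- tensioner (a joint): Turn of the sprung tensioner, rad: 0 at rest, grows clockwise seen from above (red tab goes to the drive's +y), 0.63 at its back stop. Flat steel bell-crank 12 to 22 mm above the plate. The pawl clicks in at 0.17, 0.32 and, last, 0.47; let go, it springs back onto the last tooth passed (0.46 after the last click). Push at the tab: 5 N at rest, 11 N at the back stop, up to 4 N more on a tooth
- pivot (a point): The tensioner's upright axis where it meets the plate's top face, at (-40, 40) mm in the drive's frame; fixed to the drive, axes as the drive's. From it a roller arm, the toothed sector and a lever 116 mm long go out; the lever reaches over the plate's near edge and ends in the red tab
- tab (a point): Middle of the push face of the lever's upright red tab, 134 mm above the table, 100 mm out from the pivot; turns with the tensioner. Tab 36 mm along the lever, 8 mm thick, 112 to 150 mm above the table. Axes as the drive's at joint 0; in them the lever points along (-0.951, -0.309, 0) and the face looks along (0.309, -0.951, 0). Free space before the face, and below to 20 mm over the table
- pawl (a joint): Travel of the sprung brass pawl slider beside the pivot, m: 0 when dropped home behind a tooth, up to 0.0045 while riding over one
- ink_tin: low round black ink tin, 84 mm across, 52 mm high; bystander. Origin: centre of its underside
- tin_lid: the tin's round lid lying on the table, 86 mm across, 10 mm high; bystander. Origin: centre of its underside
- ink_knife: ink knife (spatula) with a black handle, 230 mm long, lying flat; bystander. Origin: on the table under its middle, x along the blade
- oil_bottle: upright green squeeze bottle with a white nozzle, 52 mm across, 175 mm high; bystander. Origin: centre of its underside
- solvent_can: upright red plunger can with a black head, 95 mm across, 156 mm high; bystander. Origin: centre of its underside
- brayer: hand ink roller lying on the table, black rubber roll 90 mm wide, wooden handle, 170 mm long in all; bystander. Origin: on the table, x from handle to roll
- hex_key: L-shaped dark hex key lying on the table, 106 by 36 mm, 6 mm thick; bystander. Origin: on the table beneath its long leg
Not all that is in view belongs to the job. Leave any orange look-alike of the idler_block alone.

How it is judged (in metres and radians):
On the way, in this order (a step that is already met when the one before it is completed fails the run):
1. the idler block sits home on its pins and is let go (horizontal distance between idler_block and seat below 0.003 m and z of idler_block in the frame of seat between -0.002 and 0.002 m and angle between idler_block's own z axis and vertical below 0.04 rad and angle between the y axis of idler_block and the y axis of seat, either way round below 0.06 rad and contact force between each of the arm, the fingers and idler_block below 0.2 N and linear speed of idler_block below 0.02 m/s), for 0.2 s.
2. the tensioner is pushed past the last click (value of joint tensioner above 0.47 rad and value of joint pawl below 0.0015 m), for 0.1 s.
At the end, for the whole second after the job is handed in: The fingers hold the tensioner still with over 3 N past its last click (over 0.475 rad, pawl home and unloaded); the idler block sits untouched and upright on its pins, within 3 mm sideways, 2 mm in height and 0.06 rad of its seat, either way round. The other things have not moved 30 mm (horizontal distance between idler_block and seat below 0.003 m and z of idler_block in the frame of seat between -0.002 and 0.002 m and angle between idler_block's own z axis and vertical below 0.04 rad and angle between the y axis of idler_block and the y axis of seat, either way round below 0.06 rad and contact force between each of the arm, the fingers and idler_block below 0.2 N and value of joint tensioner above 0.475 rad and value of joint pawl below 0.0015 m and contact force between the fingers and tensioner above 3 N and contact force between pawl and tensioner below 0.5 N and velocity of joint tensioner between -0.05 and 0.05 rad/s); the arm keeps its last pose, push and grip.
It fails at once if another thing on the table is moved by more than 30 mm (distance of any of ink_tin, tin_lid, ink_knife, oil_bottle, solvent_can, brayer, hex_key from where it was at the start of the episode above 0.03 m).
It fails at once if the idler block is dropped (falls free faster than 0.5 m/s) (linear speed of idler_block above 0.5 m/s and contact force between the fingers and idler_block below 0.05 N).
It also fails if it takes over 59 s, if anything falls off the work surface, if the arm or the gripper's body presses on something with over 40 N, if the wrist force passes 120 N, or if a joint passes its speed limit or range.

## Working session

There is one attempt and no reset: what is moved stays moved. The work goes in short steps, Python scripts to look and compute and a tool call to move; the robot and the scene stay as the last step left them, time stands still between calls to the robot, and variables do not carry over. Pictures are saved under pics/ and viewed, about 8 in all and at most 12, crops included, and the job is handed in when it is done.

Besides the shell and the picture viewer there is one more tool, called after ">>>" by a JSON object that holds its "method" and its "body". drive_tool: Moves the arm, as the interface text tells. Its arguments: {"type":"object","properties":{"deltas":{"type":"array","items":{"type":"array","items":{"type":"number"}}},"newtons":{"type":"number"}},"required":["deltas"]}

```bash
mkdir -p pics
cat > h.py <<'E'
import numpy as np, cv2
from station import monitor, imaging, job
def snap(n):
    s=monitor.read_state(); im,d=imaging.snapshot(n); m=imaging.camera_model(n)
    if n=="wrist":
        T=np.eye(4); T[:3,:3]=s["ee_rot"]; T[:3,3]=s["tool_pos"]; T=T@np.array(m["tool_from_camera"])
        R,o=T[:3,:3],T[:3,3]
    else: R,o=np.array(m["rotation"]),np.array(m["origin"])
    return im,d,np.array(m["mtx"]),R,o
def cloud(d,K,R,o):
    v,u=np.mgrid[:480,:640]; P=np.stack([(u-K[0,2])/K[0,0]*d,(v-K[1,2])/K[1,1]*d,d],-1)
    return P@R.T+o
def plane(uv,z,K,R,o):
    uv=np.atleast_2d(uv).astype(float); r=np.c_[(uv[:,0]-K[0,2])/K[0,0],(uv[:,1]-K[1,2])/K[1,1],np.ones(len(uv))]@R.T
    return o+r*((z-o[2])/r[:,2])[:,None]
E
python3 - <<'E'
from h import *
for n in("top","scene"):
    im,d,K,R,o=snap(n); cv2.imwrite(f"pics/{n}0.png",im[...,::-1]); np.savez(f"{n}0.npz",im=im,d=d,K=K,R=R,o=o)
    print(n,K.round(1).tolist(),R.round(3).tolist(),o)
print(monitor.read_state()); print(np.round(imaging.camera_model("wrist")["tool_from_camera"],3))
E
```

```text
top [[464.0, 0.0, 320.6], [0.0, 464.0, 247.5], [0.0, 0.0, 1.0]] [[-0.02, -0.997, 0.078], [-1.0, 0.02, 0.006], [-0.008, -0.078, -0.997]] [0.41090936 0.01657825 1.22207001]
scene [[493.9, 0.0, 315.9], [0.0, 493.9, 241.0], [0.0, 0.0, 1.0]] [[0.699, 0.515, -0.496], [0.715, -0.511, 0.478], [-0.008, -0.689, -0.725]] [ 1.28710862 -0.73862321  1.25890469]
{'time': 0.1, 'joints': array([61.93217555, 27.37126707,  1.28047339, 89.17070484, -0.65982761,
       63.55700794, -4.76257825]), 'qvel': array([ 0.10271505, -0.04714628,  0.03416023, -0.181893  , -0.00121058,
        0.061266  , -0.06307238]), 'effort': array([ 4.39913711e-03, -5.97761893e+01,  1.61424547e+00, -2.81954563e+01,
        1.29027411e-02,  5.02833733e-03,  3.52323866e-05]), 'tool_pos': array([ 0.2512858 , -0.62593034,  0.23043491]), 'ee_rot': array([[ 9.28009882e-01,  3.72554937e-01, -6.91103238e-04],
       [ 3.72555563e-01, -9.28008767e-01,  1.44245522e-03],
       [-1.03956049e-04, -1.59608706e-03, -9.99998721e-01]]), 'contact_force': array([-0.43676622, -0.26601886, -1.16822401]), 'torque': array([-0.03187205,  0.00916767, -0.01192922]), 'opening': 0.9979684301250968}
[[ 0.    -0.965 -0.262  0.066]
 [ 1.     0.    -0.    -0.   ]
 [ 0.    -0.262  0.965 -0.143]
 [ 0.     0.     0.     1.   ]]
```

View pics/top0.png

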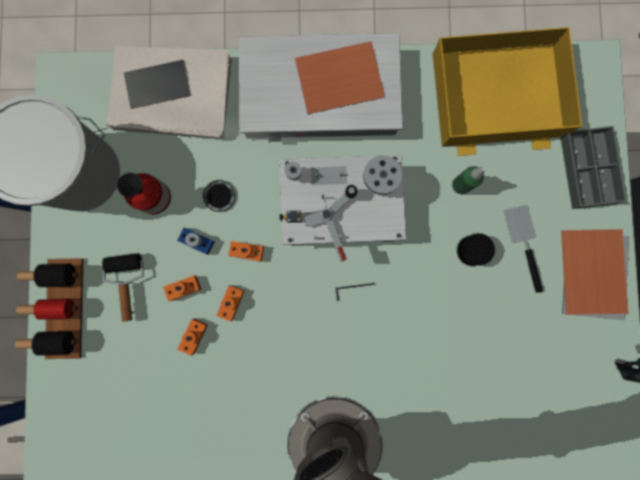

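View pics/scene0.png

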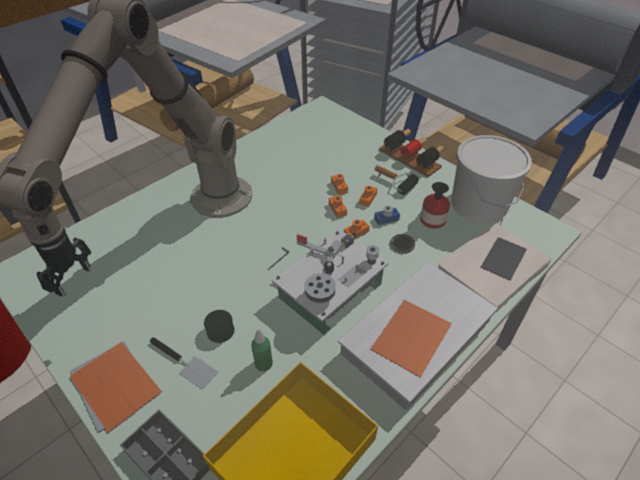

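The top view shows the blue block at about (196,240), the drive plate at (343,200), and the red tab at (341,253). Orange look-alikes surround the block. The scene view agrees with this.

```bash
cat > m.py <<'E'
from h import *
def rect(mask,z,K,R,o,hull=True):
    c=max(cv2.findContours(mask.astype(np.uint8),cv2.RETR_EXTERNAL,cv2.CHAIN_APPROX_NONE)[0],key=cv2.contourArea)
    p=plane(c[:,0,:],z,K,R,o)[:,:2]
    (cx,cy),(w,h),a=cv2.minAreaRect((p*1000).astype(np.float32)); return (round(cx,1),round(cy,1)),(round(w,1),round(h,1)),round(a,2)
for n in("top","scene"):
    f=np.load(f"{n}0.npz"); im,d,K,R,o=[f[k] for k in("im","d","K","R","o")]
    P=cloud(d,K,R,o); z=P[...,2]
    near=(P[...,0]>.35)&(P[...,0]<.8)&(P[...,1]>-.25)&(P[...,1]<.3)&(d>0)
    pl=near&(abs(z-.1)<.012)
    q=P[pl]; print(n,"plate n",len(q),"zmed",np.median(q[:,2]), "table z",np.median(z[near&(abs(z)<.02)]))
    m=near&(z>.09)
    m=cv2.morphologyEx(pl.astype(np.uint8),cv2.MORPH_OPEN,np.ones((5,5)))
    print(" plate",rect(m,.1,K,R,o), "depthrect",cv2.minAreaRect((P[m>0][:,:2]*1000).astype(np.float32)))
    hsv=cv2.cvtColor(im,cv2.COLOR_RGB2HSV)
    b=cv2.inRange(hsv,(105,110,40),(125,255,255))>0
    b&=(P[...,0]>.3)&(P[...,0]<.7)&(P[...,1]>.1)&(P[...,1]<.5)
    print(" blue",b.sum(),rect(cv2.morphologyEx(b.astype(np.uint8),cv2.MORPH_CLOSE,np.ones((9,9))),.03 ,K,R,o),"z",np.percentile(z[b],[5,50,95]).round(4))
    top=b&(abs(z-.03)<.004); print(" bluetop",cv2.minAreaRect((P[top][:,:2]*1000).astype(np.float32)))
    r=((cv2.inRange(hsv,(0,130,60),(6,255,255))|cv2.inRange(hsv,(172,130,60),(180,255,255)))>0)&near&(z>.105)
    print(" red",r.sum(),P[r].mean(0).round(4) if r.any() else 0, P[r].min(0).round(3),P[r].max(0).round(3))
f=np.load("top0.npz"); im=f["im"]
cv2.imwrite("pics/c1.png",cv2.resize(im[140:310,150:420,::-1],None,fx=2.9,fy=2.9,interpolation=cv2.INTER_CUBIC))
E
python3 m.py
```

```text
top plate n 7827 zmed 0.09964185423993221 table z -0.00046729618507423965
 plate ((616.5, -30.2), (210.2, 299.5), 1.29) depthrect ((617.5153198242188, -30.537948608398438), (211.40582275390625, 300.567626953125), 1.349381685256958)
 blue 246 ((518.6, 326.3), (38.3, 36.8), 62.51) z [0.0166 0.0289 0.0326]
 bluetop ((529.8651123046875, 349.1220703125), (81.05117797851562, 36.675106048583984), 63.58392333984375)
 red 33 [ 0.4813 -0.0241  0.1494] [ 0.467 -0.03   0.147] [ 0.495 -0.019  0.154]
scene plate n 3969 zmed 0.10140313966585834 table z 0.0017217359572962998
 plate ((614.5, -32.4), (214.6, 304.2), 1.26) depthrect ((613.053955078125, -30.860946655273438), (214.52610778808594, 305.4067687988281), 0.8771437406539917)
 blue 48 ((547.3, 373.8), (20.4, 39.4), 31.94) z [0.026  0.0303 0.0348]
 bluetop ((529.1875610351562, 349.1995544433594), (78.81050109863281, 30.82508659362793), 63.65404510498047)
 red 11 [ 0.4816 -0.0256  0.1495] [ 0.471 -0.031  0.145] [ 0.496 -0.017  0.152]
```

View pics/c1.png

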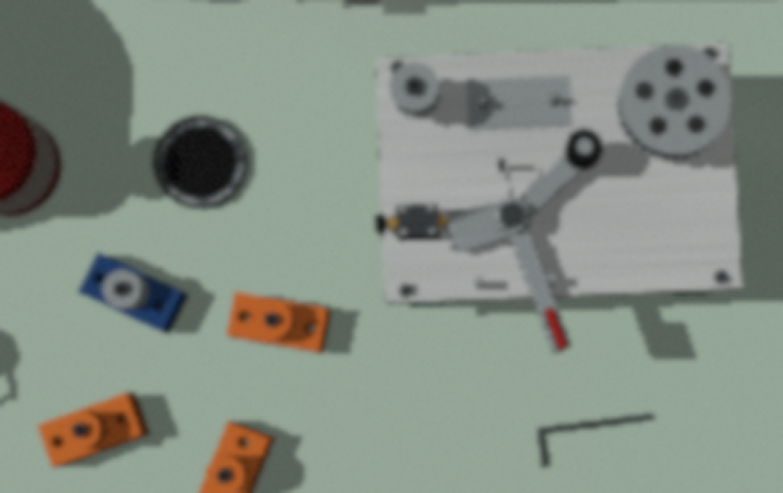

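The crop shows the block, the two mould-like pin marks and the lever with its tab at rest, matching the computed tab position (0.481, -0.024). The first move goes over the block.

```bash
cat > p.py <<'E'
from h import *
import sys
def rows(way,hand,step=40,tw=7):
    s=monitor.read_state(); p=np.array(s["tool_pos"])*1000; y=s["ee_rot"][:,1]; a=np.degrees(np.arctan2(y[1],y[0])); out=[]
    for w in way:
        g=np.array(w[:3],float)*1000; ga=w[3]
        n=int(max(1,np.ceil(np.linalg.norm(g-p)/step),np.ceil(abs(ga-a)/tw)))
        for k in range(n):
            d=(g-p)/(n-k); t=-(ga-a)/(n-k); r=np.radians(a)
            out.append([hand,round(float(-np.sin(r)*d[0]+np.cos(r)*d[1]),1),round(float(np.cos(r)*d[0]+np.sin(r)*d[1]),1),round(float(-d[2]),1),round(float(t),1)])
            p=p+d; a-=t
    return out
if __name__=="__main__":
    s=monitor.read_state(); print(s["time"],s["tool_pos"].round(4),s["joints"].round(1),"F",s["contact_force"].round(1),"op",round(s["opening"],3),"a",round(float(np.degrees(np.arctan2(s["ee_rot"][1,1],s["ee_rot"][0,1]))),2),"z",s["ee_rot"][:,2].round(4))
    if len(sys.argv)>1:
        print(rows(eval(sys.argv[1]),float(sys.argv[2]),*map(float,sys.argv[3:])))
E
python3 p.py "[(.48,-.1,.24,-45),(.53,.349,.15,-26.4)]" 0.4 41
```

```text
0.1 [ 0.2513 -0.6259  0.2304] [61.9 27.4  1.3 89.2 -0.7 63.6 -4.8] F [-0.4 -0.3 -1.2] op 0.998 a -68.13 z [-7.0e-04  1.4e-03 -1.0e+00]
[[0.4, 29.2, -28.8, -0.7, -1.7], [0.4, 30.0, -27.9, -0.7, -1.7], [0.4, 30.8, -27.0, -0.7, -1.7], [0.4, 31.5, -26.1, -0.7, -1.7], [0.4, 32.3, -25.2, -0.7, -1.7], [0.4, 33.0, -24.3, -0.7, -1.7], [0.4, 33.7, -23.3, -0.7, -1.7], [0.4, 34.3, -22.3, -0.7, -1.7], [0.4, 35.0, -21.3, -0.7, -1.7], [0.4, 35.6, -20.3, -0.7, -1.7], [0.4, 36.1, -19.3, -0.7, -1.7], [0.4, 36.7, -18.2, -0.7, -1.7], [0.4, 37.2, -17.2, -0.7, -1.7], [0.4, 37.7, -16.1, -0.7, -1.7], [0.4, 29.4, -23.5, 7.5, -1.6], [0.4, 30.0, -22.7, 7.5, -1.6], [0.4, 30.6, -21.9, 7.5, -1.6], [0.4, 31.2, -21.1, 7.5, -1.6], [0.4, 31.8, -20.2, 7.5, -1.6], [0.4, 32.3, -19.3, 7.5, -1.6], [0.4, 32.8, -18.5, 7.5, -1.6], [0.4, 33.3, -17.6, 7.5, -1.6], [0.4, 33.8, -16.6, 7.5, -1.6], [0.4, 34.2, -15.7, 7.5, -1.6], [0.4, 34.6, -14.8, 7.5, -1.6], [0.4, 35.0, -13.9, 7.5, -1.6]]
```

>>> {"method": "drive_tool", "body": {"deltas": [[0.5,29,-29,-1,-1.7],[0.5,30,-28,-1,-1.7],[0.5,31,-27,-1,-1.7],[0.5,31.5,-26,-1,-1.7],[0.5,32,-25,-1,-1.7],[0.5,33,-24,-1,-1.7],[0.5,34,-23,-1,-1.7],[0.5,34,-22,-1,-1.7]], "newtons": 40}}

```text
time: 0.77
tool_pos: [0.3759, -0.3251, 0.2329]
ee_rot: [[0.819, 0.574, -0.009], [0.574, -0.819, 0.001], [-0.007, -0.006, -1.0]]
contact_force: [1.4, -0.2, -0.3]
opening: 0.752
```

>>> {"method": "drive_tool", "body": {"deltas": [[0.5,35,-21,-1,-1.7],[0.5,35.5,-20,-1,-1.7],[0.5,36,-19,-1,-1.7],[0.5,36.5,-18,-1,-1.7],[0.5,37,-17,-1,-1.7],[0.5,37.5,-16,-1,-1.7]]}}

```text
time: 1.27
tool_pos: [0.4716, -0.0944, 0.2377]
ee_rot: [[0.698, 0.716, -0.011], [0.716, -0.698, -0.0], [-0.008, -0.008, -1.0]]
contact_force: [1.6, -0.7, -0.3]
opening: 0.749
```

```bash
python3 p.py "[(.48,-.1,.24,-45),(.53,.349,.15,-26.4)]" 0.5 41
```

```text
1.2667 [ 0.4716 -0.0944  0.2377] [ 23.   10.3 -21.4 112.9   4.4  58.2 -44.8] F [ 1.6 -0.7 -0.3] op 0.749 a -44.31 z [-0.0108 -0.     -0.9999]
[[0.5, 1.9, 10.0, -2.3, 0.7], [0.5, 29.4, -23.5, 7.5, -1.6], [0.5, 30.0, -22.7, 7.5, -1.6], [0.5, 30.6, -21.9, 7.5, -1.6], [0.5, 31.2, -21.1, 7.5, -1.6], [0.5, 31.8, -20.2, 7.5, -1.6], [0.5, 32.3, -19.3, 7.5, -1.6], [0.5, 32.8, -18.5, 7.5, -1.6], [0.5, 33.3, -17.6, 7.5, -1.6], [0.5, 33.8, -16.6, 7.5, -1.6], [0.5, 34.2, -15.7, 7.5, -1.6], [0.5, 34.6, -14.8, 7.5, -1.6], [0.5, 35.0, -13.9, 7.5, -1.6]]
```

>>> {"method": "drive_tool", "body": {"deltas": [[0.5,30,-23,3,-1.6],[0.5,30,-23,5,-1.6],[0.5,30.5,-22,5,-1.6],[0.5,31,-21,5,-1.6],[0.5,32,-20,5,-1.6],[0.5,32,-19,5,-1.6],[0.5,33,-18.5,5,-1.6],[0.5,33,-17.5,5,-1.6]]}}

```text
time: 1.93
tool_pos: [0.5, 0.2198, 0.1985]
ee_rot: [[0.514, 0.858, -0.008], [0.858, -0.514, -0.001], [-0.004, -0.006, -1.0]]
contact_force: [0.7, -0.1, -0.4]
opening: 0.75
```

>>> {"method": "drive_tool", "body": {"deltas": [[0.5,34,-17,5,-1.6],[0.5,34,-16,5,-1.6],[0.5,34,-15,5,-1.6],[0.5,35,-14,5,-1.6],[0.5,0,0,0,0],[0.5,0,0,0,0]]}}

```text
time: 2.43
tool_pos: [0.5055, 0.3862, 0.1732]
ee_rot: [[0.4, 0.917, -0.014], [0.917, -0.4, 0.002], [-0.004, -0.013, -1.0]]
contact_force: [-0.0, -0.6, -0.3]
opening: 0.751
```

```bash
cat > w.py <<'E'
from h import *
im,d,K,R,o=snap("wrist"); cv2.imwrite("pics/w1.png",im[...,::-1]); P=cloud(d,K,R,o)
hsv=cv2.cvtColor(im,cv2.COLOR_RGB2HSV)
b=cv2.morphologyEx(cv2.inRange(hsv,(105,110,40),(125,255,255)),cv2.MORPH_OPEN,np.ones((3,3)))>0
z=P[...,2]; print("n",b.sum(),"z",np.percentile(z[b],[2,50,98]).round(4))
t=b&(abs(z-.03)<.003)
print("top depth",cv2.minAreaRect((P[t][:,:2]*1000).astype(np.float32)))
ys,xs=np.nonzero(t); q=plane(np.c_[xs,ys],.03,K,R,o)[:,:2]*1000
print("top ray",cv2.minAreaRect(q.astype(np.float32)))
E
python3 w.py; python3 p.py
```

```text
n 2806 z [0.0113 0.03   0.0315]
top depth ((527.6251220703125, 352.20281982421875), (84.53274536132812, 40.11126708984375), 63.61894989013672)
top ray ((527.687744140625, 352.6034851074219), (84.50995635986328, 40.09858703613281), 63.612823486328125)
2.4833 [0.5047 0.3868 0.1732] [-18.8  31.  -33.4  95.7  18.3  59.4 -81.4] F [-0.5  1.6  0.2] op 0.752 a -23.52 z [-0.0144  0.003  -0.9999]
```

View pics/w1.png

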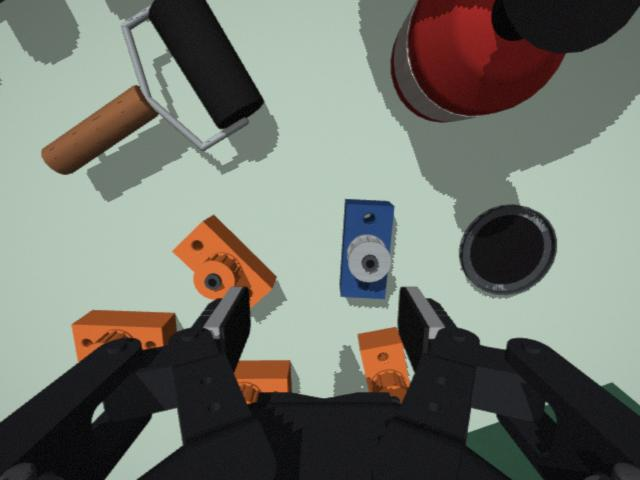

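The wrist view shows the blue block alone at (368,250), clear of its neighbours, with room for both fingers. Next I move over it.

```bash
python3 p.py "[(.528,.3515,.11,-26.4)]" 0.5 20
```

```text
2.4833 [0.5047 0.3868 0.1732] [-18.8  31.  -33.4  95.7  18.3  59.4 -81.4] F [-0.5  1.6  0.2] op 0.752 a -23.52 z [-0.0144  0.003  -0.9999]
[[0.5, -5.8, 8.9, 15.8, 0.7], [0.5, -5.6, 8.9, 15.8, 0.7], [0.5, -5.5, 9.0, 15.8, 0.7], [0.5, -5.4, 9.1, 15.8, 0.7]]
```

>>> {"method": "drive_tool", "body": {"deltas": [[0.5,-5.8,9,16,0.7],[0.5,-5.6,9,16,0.7],[0.5,-5.5,9,16,0.7],[0.5,-5.4,9,16,0.7],[0.5,0,0,0,0],[0.5,0,0,0,0],[0.5,0,0,0,0]]}}

```text
time: 3.07
tool_pos: [0.5292, 0.3442, 0.1081]
ee_rot: [[0.451, 0.892, -0.013], [0.893, -0.451, 0.0], [-0.005, -0.012, -1.0]]
contact_force: [-0.4, 0.1, -0.1]
opening: 0.748
```

```bash
python3 w.py; python3 p.py "[(.528,.3515,.05,-26.4),(.528,.3515,.006,-26.4)]" 0.5 20
```

```text
n 4386 z [0.0157 0.03   0.0315]
top depth ((527.8335571289062, 351.9462585449219), (84.39630126953125, 39.390037536621094), 63.629676818847656)
top ray ((527.9441528320312, 352.2095642089844), (83.66767120361328, 39.36833572387695), 63.63336944580078)
3.1167 [0.5293 0.3448 0.1086] [-16.4  34.5 -30.6  99.1  20.6  52.6 -82.2] F [0.6 0.1 0.1] op 0.745 a -26.79 z [-0.0122  0.0012 -0.9999]
[[0.5, 1.8, -1.4, 19.5, -0.1], [0.5, 1.8, -1.4, 19.5, -0.1], [0.5, 1.8, -1.4, 19.5, -0.1], [0.5, 0.0, 0.0, 14.7, -0.0], [0.5, 0.0, 0.0, 14.7, -0.0], [0.5, 0.0, 0.0, 14.7, -0.0]]
```

>>> {"method": "drive_tool", "body": {"deltas": [[0.5,2,-1.4,19.5,0],[0.5,2,-1.4,19.5,0],[0.5,2,-1.4,19.5,0],[0.5,0.5,0,14,0],[0.5,0,0,14,0],[0.5,0,0,9,0],[0.5,0,0,0,0]]}}

```text
time: 3.7
tool_pos: [0.5307, 0.3602, 0.0182]
ee_rot: [[0.448, 0.894, -0.0], [0.894, -0.448, 0.012], [0.01, -0.006, -1.0]]
contact_force: [0.1, 0.6, 0.0]
opening: 0.747
```

```bash
python3 p.py "[(.528,.352,.006,-26.4)]" 0.5 20
```

```text
3.7 [0.5307 0.3602 0.0182] [-19.9  41.4 -27.4 100.7  25.4  43.6 -86.5] F [0.1 0.6 0. ] op 0.747 a -26.6 z [-3.000e-04  1.190e-02 -9.999e-01]
[[0.5, -8.5, 1.2, 12.2, -0.2]]
```

>>> {"method": "drive_tool", "body": {"deltas": [[0.5,-5,1,5,0],[0.5,-3,0,4,0],[0.5,0,0,2,0],[0.5,0,0,0,0]]}}

```text
time: 4.03
tool_pos: [0.5286, 0.3524, 0.0076]
ee_rot: [[0.448, 0.894, 0.001], [0.894, -0.448, 0.013], [0.012, -0.005, -1.0]]
contact_force: [0.2, -0.0, 0.4]
opening: 0.748
```

```bash
python3 p.py "[(.528,.352,.006,-26.4)]" 0.5 20
```

```text
4.0333 [0.5286 0.3524 0.0076] [-19.6  41.8 -27.  101.9  26.   42.1 -86.7] F [ 0.2 -0.   0.4] op 0.748 a -26.61 z [ 0.0014  0.0128 -0.9999]
[[0.5, -0.7, -0.4, 1.6, -0.2]]
```

>>> {"method": "drive_tool", "body": {"deltas": [[-1,0,0,0,0],[-1,0,0,0,0],[-1,0,0,0,0],[-1,0,0,0,0],[-1,0,0,0,0]], "newtons": 50}}

```text
time: 4.45
tool_pos: [0.5294, 0.3523, 0.0089]
ee_rot: [[0.449, 0.894, 0.003], [0.894, -0.449, 0.014], [0.013, -0.003, -1.0]]
contact_force: [0.5, -0.1, -1.7]
opening: 0.454
```

>>> {"method": "drive_tool", "body": {"deltas": [[-1,0,0,-8,0],[-1,0,0,-14,0],[-1,0,0,-20,0],[-1,0,0,-28,0],[-1,0,0,-35,0],[-1,0,0,-35,0],[-1,0,0,-20,0],[-1,0,0,0,0]]}}

```text
time: 5.12
tool_pos: [0.5264, 0.3493, 0.1798]
ee_rot: [[0.447, 0.895, -0.002], [0.895, -0.446, 0.011], [0.009, -0.007, -1.0]]
contact_force: [1.4, 1.1, -2.9]
opening: 0.455
```

```bash
python3 p.py "[(.56,.17,.19,-12.6),(.62,.02,.19,1.3)]" -1 25
```

```text
5.1167 [0.5264 0.3493 0.1798] [-15.   29.6 -32.8  96.7  17.7  58.6 -80.1] F [ 1.4  1.1 -2.9] op 0.455 a -26.52 z [-0.0018  0.011  -0.9999]
[[-1.0, -18.2, 13.8, -1.3, -1.7], [-1.0, -18.6, 13.2, -1.3, -1.7], [-1.0, -19.0, 12.6, -1.3, -1.7], [-1.0, -19.4, 12.1, -1.3, -1.7], [-1.0, -19.7, 11.5, -1.3, -1.7], [-1.0, -20.1, 10.9, -1.3, -1.7], [-1.0, -20.4, 10.2, -1.3, -1.7], [-1.0, -20.7, 9.6, -1.3, -1.7], [-1.0, -19.0, 13.0, -0.0, -2.0], [-1.0, -19.5, 12.4, -0.0, -2.0], [-1.0, -19.9, 11.7, -0.0, -2.0], [-1.0, -20.3, 11.0, -0.0, -2.0], [-1.0, -20.7, 10.3, -0.0, -2.0], [-1.0, -21.0, 9.6, -0.0, -2.0], [-1.0, -21.3, 8.8, -0.0, -2.0]]
```

>>> {"method": "drive_tool", "body": {"deltas": [[-1,-15,10,-5,-1.5],[-1,-25,17,-5,-2],[-1,-26,17,-5,-2],[-1,-27,16,-5,-2],[-1,-28,15,-5,-2],[-1,-29,14,-3,-2],[-1,-29,14,-2,-2],[-1,-30,13,0,-2]]}}

```text
time: 5.78
tool_pos: [0.563, 0.1155, 0.2086]
ee_rot: [[0.159, 0.987, -0.002], [0.987, -0.159, 0.018], [0.018, -0.005, -1.0]]
contact_force: [0.7, -0.2, -2.8]
opening: 0.457
```

```bash
python3 p.py "[(.676,-.07,.21,1.3)]" -1 30
```

```text
5.7833 [0.563  0.1155 0.2086] [ 10.9  23.2 -35.9 102.7  14.5  58.7 -39.5] F [ 0.7 -0.2 -2.8] op 0.457 a -9.16 z [-0.0021  0.0184 -0.9998]
[[-1.0, -20.6, 17.6, -0.2, -1.3], [-1.0, -21.0, 17.2, -0.2, -1.3], [-1.0, -21.4, 16.7, -0.2, -1.3], [-1.0, -21.8, 16.2, -0.2, -1.3], [-1.0, -22.2, 15.7, -0.2, -1.3], [-1.0, -22.5, 15.2, -0.2, -1.3], [-1.0, -22.9, 14.6, -0.2, -1.3], [-1.0, -23.2, 14.1, -0.2, -1.3]]
```

>>> {"method": "drive_tool", "body": {"deltas": [[-1,-22,18,0,-1.5],[-1,-22,18,0,-1.5],[-1,-22,17,0,-1.5],[-1,-22,16,0,-1.5],[-1,-22,16,0,-1.5],[-1,-20,14,0,-1.2],[-1,-16,11,0,-1],[-1,-8,5,0,-0.7]]}}

```text
time: 6.45
tool_pos: [0.6631, -0.0666, 0.1997]
ee_rot: [[-0.024, 1.0, -0.012], [1.0, 0.025, 0.011], [0.012, -0.012, -1.0]]
contact_force: [0.2, -0.2, -2.6]
opening: 0.456
```

>>> {"method": "drive_tool", "body": {"deltas": [[-1,0,0,0,0],[-1,0,0,0,0],[-1,0,0,0,0]]}}

```text
time: 6.7
tool_pos: [0.662, -0.0698, 0.1968]
ee_rot: [[-0.02, 1.0, -0.016], [1.0, 0.02, 0.011], [0.012, -0.016, -1.0]]
contact_force: [0.4, 0.3, -1.2]
opening: 0.457
```

```bash
python3 p.py
python3 - <<'E'
from h import *
s=monitor.read_state()
im,d,K,R,o=snap("wrist"); cv2.imwrite("pics/w2.png",im[...,::-1]); np.savez("w2.npz",im=im,d=d,K=K,R=R,o=o,tp=s["tool_pos"],er=s["ee_rot"])
P=cloud(d,K,R,o); z=P[...,2]
m=(z>.112)&(z<.124)&(abs(P[...,0]-.676)<.02)&(abs(P[...,1]-.001)<.05)
n,l,st,c=cv2.connectedComponentsWithStats(m.astype(np.uint8))
for i in range(1,n): print(st[i],c[i].round(1),np.median(P[l==i],0).round(4), plane(c[i],.12,K,R,o).round(4))
E
```

```text
6.7 [ 0.662  -0.0698  0.1968] [ 23.7  32.5 -33.2  89.8  18.2  64.2 -12.4] F [ 0.4  0.3 -1.2] op 0.457 a 1.13 z [-0.0162  0.0112 -0.9998]
[343  82  14  16 154] [349.5  89.4] [0.6733 0.0311 0.1178] [[0.6733 0.0309 0.12  ]]
[342 183  13  13 123] [348.  188.7] [ 0.6747 -0.0276  0.1175] [[ 0.6746 -0.0275  0.12  ]]
```

View pics/w2.png

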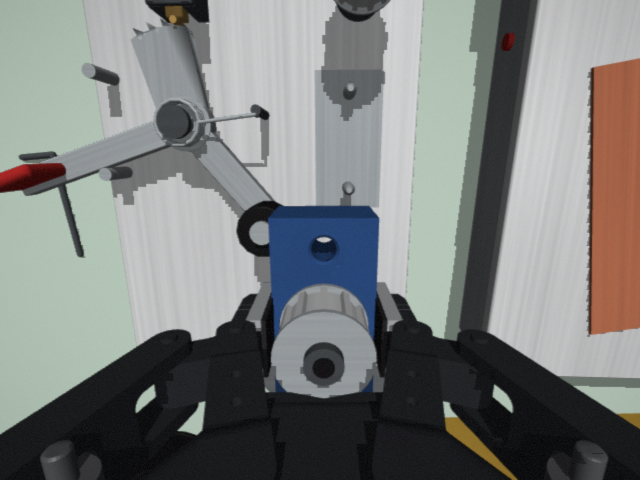

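The wrist view shows the pins at (349,89) and (348,188), and the held block's hole at (323,247). Both come from one camera, so I can align them relative to each other.

```bash
cat > b.py <<'E'
from h import *
import sys
def block(f):
    im,d,K,R,o=[f[k] for k in("im","d","K","R","o")]; tp=f["tp"]; P=cloud(d,K,R,o)
    hsv=cv2.cvtColor(im,cv2.COLOR_RGB2HSV); b=(cv2.inRange(hsv,(105,110,30),(125,255,255))>0)&(d>0)&(d<.4)
    zt=np.median(P[...,2][b&(P[...,2]>tp[2]+.012)]); t=b&(abs(P[...,2]-zt)<.002)
    q=P[t]; A=np.c_[q[:,:2]-q[:,:2].mean(0),np.ones(len(q))]; c=np.linalg.lstsq(A,q[:,2],rcond=None)[0]
    ys,xs=np.nonzero(t); r=cv2.minAreaRect((plane(np.c_[xs,ys],zt,K,R,o)[:,:2]*1000).astype(np.float32))
    # hole: fill of the top mask
    tt=cv2.morphologyEx(t.astype(np.uint8),cv2.MORPH_OPEN,np.ones((3,3)))
    cs,hi=cv2.findContours(tt,cv2.RETR_CCOMP,cv2.CHAIN_APPROX_NONE); holes=[k for k in range(len(cs)) if hi[0][k][3]>=0 and cv2.contourArea(cs[k])>150]
    print("top z",zt.round(4),"bottom z-TCP",(zt-.03-tp[2]).round(4),"slope",c[:2].round(3),"rect",np.round(r[0],1),np.round(r[1],1),round(r[2],2))
    bx=cv2.boxPoints(r); print("corners",bx.round(1).tolist())
    for k in holes:
        h=plane(cs[k][:,0,:],zt,K,R,o)[:,:2]*1000; (cx,cy),rr=cv2.minEnclosingCircle(h.astype(np.float32)); print("hole",round(cx,1),round(cy,1),"r",round(rr,2), "rel TCP",round(cx-tp[0]*1000,1),round(cy-tp[1]*1000,1),"ell",[np.round(v,1) for v in cv2.fitEllipse(h.astype(np.float32))])
if __name__=="__main__":
    f=np.load("w2.npz"); print(f["tp"].round(4),f["o"].round(4)); block(f)
    d,K,R,o=[f[k] for k in("d","K","R","o")]; P=cloud(d,K,R,o); z=P[...,2]
    pl=P[(abs(z-.1)<.004)&(abs(P[...,0]-.66)<.06)&(abs(P[...,1])<.06)]; print("plate z",np.median(pl[:,2]))
    for y0 in(.031,-.028):
        m=(z>.105)&(z<.125)&(abs(P[...,0]-.674)<.012)&(abs(P[...,1]-y0)<.012); q=P[m]
        for lo,hi in((.105,.11),(.11,.114),(.114,.117),(.117,.125)):
            s=q[(q[:,2]>lo)&(q[:,2]<hi)]
            if len(s)>3: print(y0,lo,len(s),s[:,:2].min(0).round(4),s[:,:2].max(0).round(4),s.mean(0).round(4))
E
python3 b.py
```

```text
[ 0.662  -0.0698  0.1968] [ 0.6624 -0.0054  0.3402]
top z 0.2182 bottom z-TCP -0.0087 slope [-0.014 -0.004] rect [661.5 -64. ] [40.1 73.1] 1.79
corners [[640.2999877929688, -28.100000381469727], [642.5999755859375, -101.19999694824219], [682.5999755859375, -99.9000015258789], [680.4000244140625, -26.899999618530273]]
hole 661.0 -40.1 r 5.58 rel TCP -0.9 29.7 ell [array([660.9, -39.6]), array([ 9.5, 10.1]), np.float64(2.1)]
plate z 0.10021301671380442
0.031 0.105 18 [0.6698 0.0279] [0.6769 0.0309] [0.6726 0.029  0.1073]
0.031 0.11 13 [0.6697 0.0278] [0.6754 0.0312] [0.673  0.0286 0.1123]
0.031 0.114 57 [0.6696 0.028 ] [0.6774 0.0357] [0.6734 0.0313 0.1158]
0.031 0.117 90 [0.6701 0.0286] [0.6767 0.0349] [0.6734 0.0314 0.1191]
-0.028 0.105 8 [ 0.6712 -0.0275] [ 0.6759 -0.0242] [ 0.6732 -0.0253  0.1075]
-0.028 0.11 6 [ 0.671  -0.0278] [ 0.6775 -0.0246] [ 0.6737 -0.0255  0.1123]
-0.028 0.114 47 [ 0.671 -0.032] [ 0.6788 -0.0243] [ 0.6746 -0.0275  0.1158]
-0.028 0.117 72 [ 0.6721 -0.0311] [ 0.6779 -0.0247] [ 0.6749 -0.0279  0.1191]
```

```bash
python3 p.py "[(.6748,.0018,.17,1.4)]" -1 18
```

```text
6.75 [ 0.6618 -0.0692  0.1969] [ 23.7  32.5 -33.2  89.8  18.2  64.2 -12.4] F [-0.5  0.4 -3.5] op 0.453 a 1.18 z [-0.0163  0.0113 -0.9998]
[[-1.0, 14.1, 2.9, 5.4, -0.0], [-1.0, 14.1, 2.9, 5.4, -0.0], [-1.0, 14.1, 2.9, 5.4, -0.0], [-1.0, 14.1, 2.9, 5.4, -0.0], [-1.0, 14.1, 2.9, 5.4, -0.0]]
```

>>> {"method": "drive_tool", "body": {"deltas": [[-1,8,2,3,0],[-1,14,3,5,0],[-1,14,3,5,0],[-1,14,3,5,0],[-1,12,2,4,-0.1],[-1,8,1,2,-0.1],[-1,0,0,0,0],[-1,0,0,0,0]]}}

```text
time: 7.42
tool_pos: [0.6718, 0.0197, 0.1719]
ee_rot: [[-0.037, 0.999, -0.017], [0.999, 0.037, 0.015], [0.016, -0.016, -1.0]]
contact_force: [0.2, -1.0, -2.7]
opening: 0.459
```

```bash
python3 p.py "[(.6748,.0018,.15,1.4)]" -1 18
```

```text
7.4167 [0.6718 0.0197 0.1719] [ 16.3  34.6 -33.5  90.1  19.5  62.2 -19.8] F [ 0.2 -1.  -2.7] op 0.459 a 2.11 z [-0.017   0.0153 -0.9997]
[[-1.0, -9.0, 1.2, 11.0, 0.4], [-1.0, -9.0, 1.2, 11.0, 0.4]]
```

>>> {"method": "drive_tool", "body": {"deltas": [[-1,-6,1,6,0.3],[-1,-5,1,6,0.2],[-1,-3,1,4,0.1],[-1,0,0,2,0],[-1,0,0,0,0],[-1,0,0,0,0]]}}

```text
time: 7.92
tool_pos: [0.6754, -0.0004, 0.1515]
ee_rot: [[-0.019, 1.0, -0.017], [1.0, 0.02, 0.012], [0.013, -0.017, -1.0]]
contact_force: [-0.0, -0.3, -2.1]
opening: 0.458
```

```bash
python3 p.py "[(.6748,.0018,.14,1.4)]" -1 18
```

```text
7.9167 [ 6.754e-01 -4.000e-04  1.515e-01] [ 17.2  36.  -32.6  90.5  20.3  60.5 -19.6] F [-0.  -0.3 -2.1] op 0.458 a 1.12 z [-0.0171  0.0124 -0.9998]
[[-1.0, 2.2, -0.5, 11.5, -0.3]]
```

>>> {"method": "drive_tool", "body": {"deltas": [[-1,1.5,-0.5,5,-0.2],[-1,0.5,0,4,0],[-1,0,0,3,0],[-1,0,0,1,0],[-1,0,0,0,0]]}}

```text
time: 8.33
tool_pos: [0.6746, 0.0015, 0.1374]
ee_rot: [[-0.022, 1.0, -0.017], [1.0, 0.022, 0.013], [0.013, -0.016, -1.0]]
contact_force: [-0.3, 0.4, -2.9]
opening: 0.456
```

```bash
python3 p.py "[(.6748,.0018,.12,1.4)]" -1 18
python3 - <<'E'
from h import *
s=monitor.read_state()
im,d,K,R,o=snap("wrist"); np.savez("w3.npz",im=im,d=d,K=K,R=R,o=o,tp=s["tool_pos"],er=s["ee_rot"])
cv2.imwrite("pics/w3.png",cv2.resize(im[150:400,180:460,::-1],None,fx=2.4,fy=2.4,interpolation=cv2.INTER_CUBIC))
from b import block
block(np.load("w3.npz"))
E
```

```text
8.3333 [0.6746 0.0015 0.1374] [ 16.9  36.7 -32.4  91.2  20.9  59.1 -20. ] F [-0.3  0.4 -2.9] op 0.456 a 1.29 z [-0.0167  0.0125 -0.9998]
[[-1.0, 0.3, 0.2, 17.4, -0.1]]
top z 0.1587 bottom z-TCP -0.0086 slope [-0.015 -0.001] rect [674.1   7.2] [40.  73.1] 1.96
corners [[652.9000244140625, 43.099998474121094], [655.4000244140625, -30.0], [695.4000244140625, -28.600000381469727], [692.9000244140625, 44.400001525878906]]
hole 673.9 31.4 r 5.43 rel TCP -0.7 29.9 ell [array([673.6,  31.4]), array([ 9.6, 10. ]), np.float64(75.4)]
```

View pics/w3.png

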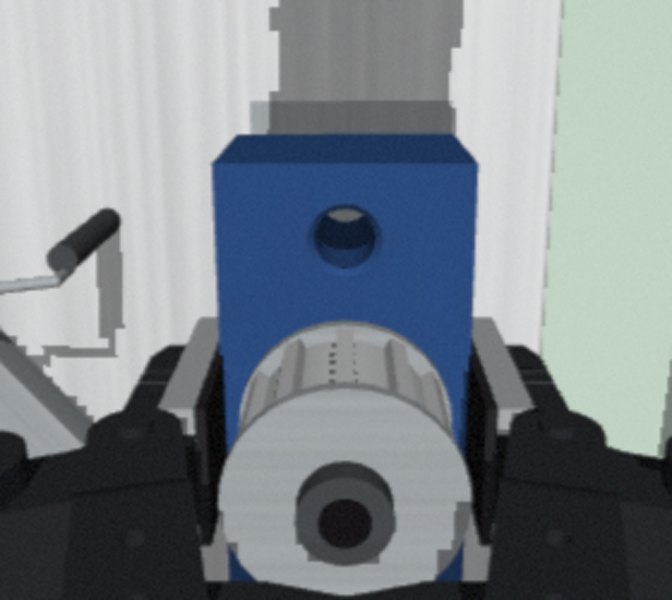

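The crop at this height shows the far hole at (345,237), centred over the pin by the numbers (hole 673.4, 31.4; pin 673.4, 31.6). Next I lower it slowly.

>>> {"method": "drive_tool", "body": {"deltas": [[-1,0.2,0.1,3,0],[-1,0,0,3,0],[-1,0,0,3,0],[-1,0,0,3,0],[-1,0,0,2,0]]}}

```text
time: 8.8
tool_pos: [0.6751, 0.0025, 0.1231]
ee_rot: [[-0.023, 1.0, -0.015], [1.0, 0.023, 0.013], [0.013, -0.015, -1.0]]
contact_force: [-0.6, 0.7, -2.6]
opening: 0.458
```

```bash
python3 p.py "[(.6748,.0018,.11,1.4)]" -1 18
```

```text
8.8 [0.6751 0.0025 0.1231] [ 16.6  37.6 -32.   91.8  21.5  57.7 -20.5] F [-0.6  0.7 -2.6] op 0.458 a 1.32 z [-0.015   0.0128 -0.9998]
[[-1.0, -0.7, -0.3, 13.1, -0.1]]
```

>>> {"method": "drive_tool", "body": {"deltas": [[-1,-0.4,-0.2,3,0],[-1,0,0,3,0],[-1,0,0,3,0],[-1,0,0,2,0],[-1,0,0,1,0]]}}

```text
time: 9.22
tool_pos: [0.6745, 0.0021, 0.1092]
ee_rot: [[-0.023, 1.0, -0.016], [1.0, 0.023, 0.013], [0.013, -0.015, -1.0]]
contact_force: [-0.3, -0.8, -2.6]
opening: 0.456
```

```bash
python3 p.py "[(.6748,.0018,.1085,1.4)]" -1 18
```

```text
9.2167 [0.6745 0.0021 0.1092] [ 16.5  38.4 -31.7  92.4  22.   56.4 -20.9] F [-0.3 -0.8 -2.6] op 0.456 a 1.32 z [-0.0157  0.0128 -0.9998]
[[-1.0, -0.3, 0.3, 0.7, -0.1]]
```

>>> {"method": "drive_tool", "body": {"deltas": [[-1,0,0,1,0],[-1,0,0,1,0],[-1,0,0,1,0],[-1,0,0,0,0]]}}

```text
time: 9.55
tool_pos: [0.6746, 0.0022, 0.1092]
ee_rot: [[-0.023, 1.0, -0.015], [1.0, 0.023, 0.012], [0.012, -0.015, -1.0]]
contact_force: [-0.1, 0.1, -2.4]
opening: 0.454
```

>>> {"method": "drive_tool", "body": {"deltas": [[-1,0,0,2,0],[-1,0,0,2,0],[-1,0,0,0,0]]}}

```text
time: 9.8
tool_pos: [0.6752, 0.0023, 0.1095]
ee_rot: [[-0.022, 1.0, -0.013], [1.0, 0.022, 0.01], [0.01, -0.013, -1.0]]
contact_force: [-0.1, 0.2, -2.3]
opening: 0.457
```

>>> {"method": "drive_tool", "body": {"deltas": [[-1,0,0,5,0],[-1,0,0,5,0]]}}

```text
time: 9.97
tool_pos: [0.6758, 0.0023, 0.1084]
ee_rot: [[-0.021, 1.0, -0.012], [1.0, 0.021, 0.007], [0.007, -0.011, -1.0]]
contact_force: [-22.3, -4.6, 45.0]
opening: 0.453
```

>>> {"method": "drive_tool", "body": {"deltas": [[-1,0,0,0,0],[-1,0,0,0,0]]}}

```text
time: 10.13
tool_pos: [0.6759, 0.0024, 0.1106]
ee_rot: [[-0.021, 1.0, -0.01], [1.0, 0.021, 0.006], [0.006, -0.01, -1.0]]
contact_force: [-1.6, -0.5, -3.5]
opening: 0.454
```

>>> {"method": "drive_tool", "body": {"deltas": [[0.2,0,0,0,0],[0.2,0,0,0,0],[0.2,0,0,0,0],[0.2,0,0,0,0]]}}

```text
time: 10.47
tool_pos: [0.6771, 0.0027, 0.1093]
ee_rot: [[-0.021, 1.0, -0.008], [1.0, 0.022, 0.007], [0.007, -0.008, -1.0]]
contact_force: [0.6, -1.2, 0.1]
opening: 0.601
```

```bash
python3 p.py
python3 - <<'E'
from h import *
s=monitor.read_state()
im,d,K,R,o=snap("wrist"); np.savez("w4.npz",im=im,d=d,K=K,R=R,o=o,tp=s["tool_pos"],er=s["ee_rot"])
from b import block
block(np.load("w4.npz"))
E
```

```text
10.4667 [0.6771 0.0027 0.1093] [ 16.1  38.4 -31.5  92.4  22.4  56.1 -21.4] F [ 0.6 -1.2  0.1] op 0.601 a 1.23 z [-0.0079  0.0073 -0.9999]
top z 0.13 bottom z-TCP -0.0093 slope [-0.001 -0.001] rect [675.    7.9] [39.6 73.2] 1.34
corners [[654.2999877929688, 44.0], [656.0, -29.200000762939453], [695.5999755859375, -28.200000762939453], [693.9000244140625, 45.0]]
hole 674.4 32.5 r 5.02 rel TCP -2.7 29.8 ell [array([674.4,  32.5]), array([9.5, 9.6]), np.float64(85.2)]
```

The block sits home: its top is level at z 0.130 and its yaw is 1.34°. Next I retreat straight up.

>>> {"method": "drive_tool", "body": {"deltas": [[0.2,0,-1,-3,0],[0.2,0,-0.5,-8,0],[0.2,0,0,-14,0],[0.2,0,0,-20,0],[0.2,0,0,-25,0],[0.2,0,0,-20,0],[0.2,0,0,-8,0],[0.2,0,0,0,0]]}}

```text
time: 11.18
tool_pos: [0.6764, 0.0024, 0.2162]
ee_rot: [[-0.022, 1.0, -0.007], [1.0, 0.022, 0.008], [0.009, -0.007, -1.0]]
contact_force: [0.7, 0.6, 0.1]
opening: 0.596
```

```bash
python3 p.py "[(.52,-.085,.215,12),(.478,-.085,.20,12)]" -1 30
```

```text
11.1833 [0.6764 0.0024 0.2162] [ 17.7  32.3 -33.8  87.5  18.3  66.2 -18.3] F [0.7 0.6 0.1] op 0.596 a 1.27 z [-0.0074  0.0085 -0.9999]
[[-1.0, -14.0, -26.4, 0.2, -1.8], [-1.0, -13.2, -26.8, 0.2, -1.8], [-1.0, -12.3, -27.2, 0.2, -1.8], [-1.0, -11.5, -27.6, 0.2, -1.8], [-1.0, -10.6, -27.9, 0.2, -1.8], [-1.0, -9.7, -28.2, 0.2, -1.8], [-1.0, 4.4, -20.5, 7.5, -0.0], [-1.0, 4.4, -20.5, 7.5, -0.0]]
```

>>> {"method": "drive_tool", "body": {"deltas": [[-1,-10,-20,0,-1.5],[-1,-13,-28,0,-2],[-1,-12,-29,0,-2.3],[-1,-11,-29,0,-2.3],[-1,-10,-29,0,-2.3],[-1,-8,-26,1,-2.3],[-1,-4,-16,2,-2.3],[-1,0,-8,4,-2]]}}

```text
time: 11.85
tool_pos: [0.493, -0.0904, 0.2058]
ee_rot: [[-0.329, 0.944, -0.008], [0.944, 0.329, 0.01], [0.012, -0.004, -1.0]]
contact_force: [0.1, 0.2, 0.1]
opening: -0.003
```

>>> {"method": "drive_tool", "body": {"deltas": [[-1,0,0,2,-1],[-1,0,0,0,0],[-1,0,0,0,0]]}}

```text
time: 12.1
tool_pos: [0.4899, -0.092, 0.2021]
ee_rot: [[-0.344, 0.939, -0.012], [0.939, 0.344, 0.009], [0.013, -0.008, -1.0]]
contact_force: [1.0, -0.2, 0.2]
opening: -0.0
```

```bash
cat > t.py <<'E'
from h import *
import sys
s=monitor.read_state(); im,d,K,R,o=snap("wrist"); P=cloud(d,K,R,o); z=P[...,2]
cv2.imwrite(f"pics/{sys.argv[1]}.png",im[...,::-1])
hsv=cv2.cvtColor(im,cv2.COLOR_RGB2HSV)
r=((cv2.inRange(hsv,(0,130,50),(6,255,255))|cv2.inRange(hsv,(172,130,50),(180,255,255)))>0)&(z>.10)&(z<.16)&(abs(P[...,1])<.12)&(abs(P[...,0]-.48)<.08)
t=r&(z>.147)&(z<.153)
print("red",r.sum(),t.sum(),"z",np.percentile(z[r],[2,98]).round(4)); q=(P[t][:,:2]*1000).astype(np.float32)
x=cv2.minAreaRect(q); print("tab top",np.round(x[0],1),np.round(x[1],1),round(x[2],2),cv2.boxPoints(x).round(1).tolist())
k=(z>.105)&(abs(P[...,0]-.5756)<.1)&(abs(P[...,1]-.009)<.1)
c=np.median(P[t],0) if t.any() else np.zeros(3)
v=c[:2]-[.5756,.0088]; az=np.degrees(np.arctan2(v[1],v[0]))%360; print("radius",np.linalg.norm(v),"az",az,"theta~",np.radians(199.4-az))
E
python3 t.py w5; python3 p.py "[(.491,-.055,.118,19)]" -1 20
```

```text
red 854 851 z [0.1478 0.1513]
tab top [479.9 -23.5] [34.7  6.9] 20.14 [[462.3999938964844, -26.200000762939453], [464.79998779296875, -32.70000076293945], [497.3999938964844, -20.799999237060547], [495.0, -14.300000190734863]]
radius 0.10100599584343962 az 198.69277459796115 theta~ 0.012343411819318698
12.15 [ 0.4901 -0.0918  0.2021] [ 38.2  17.5 -40.7 111.9  13.   55.9  11.5] F [ 0.1  0.2 -0.1] op -0.002 a 20.14 z [-0.0115  0.0095 -0.9999]
[[-1.0, 6.8, 2.7, 16.8, 0.2], [-1.0, 6.9, 2.7, 16.8, 0.2], [-1.0, 6.9, 2.6, 16.8, 0.2], [-1.0, 6.9, 2.6, 16.8, 0.2], [-1.0, 6.9, 2.6, 16.8, 0.2]]
```

View pics/w5.png

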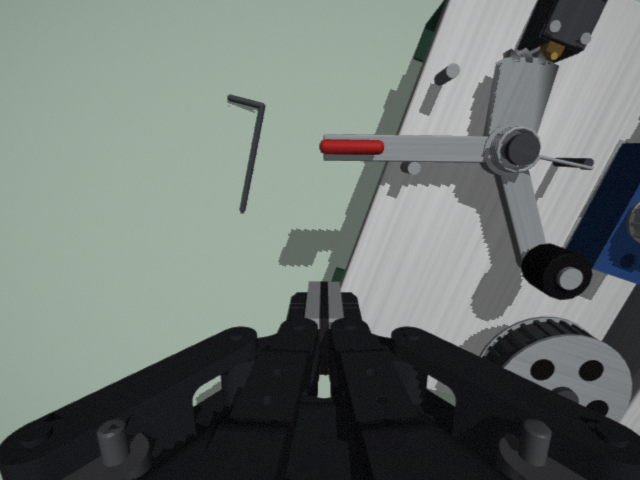

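The wrist view shows the tab at (352,147), lever at rest, with the shut fingers clear of it on the -y side. Next I descend beside it.

>>> {"method": "drive_tool", "body": {"deltas": [[-1,5,2,12,0],[-1,6,2,16,0],[-1,6,2,16,0],[-1,6,2,15,0],[-1,5,1,10,0],[-1,2,0,5,0],[-1,0,0,0,0],[-1,0,0,0,0]]}}

```text
time: 12.82
tool_pos: [0.4964, -0.0531, 0.1271]
ee_rot: [[-0.346, 0.938, -0.003], [0.938, 0.346, 0.014], [0.014, 0.002, -1.0]]
contact_force: [0.7, -0.5, 0.2]
opening: -0.005
```

```bash
cat > q.py <<'E'
from p import *
pv=np.array([.574,.0095])
def pose(th,z=.116):
    az=np.radians(199.35)-th; l=np.array([np.cos(az),np.sin(az)]); n=np.array([-l[1],l[0]])
    return (*(pv+.1*l+.015*n),z,np.degrees(az)-180)
s=monitor.read_state(); l=np.array(s["tool_pos"][:2])-pv
a=np.degrees(np.arctan2(s["ee_rot"][1,1],s["ee_rot"][0,1]))
r0=np.array(pose(0)[:2])-pv
print("t",s["time"],"tcp",s["tool_pos"].round(4),"theta_tcp",round(float((np.arctan2(r0[1],r0[0])-np.arctan2(l[1],l[0])+np.pi)%(2*np.pi)-np.pi),3),"r",np.linalg.norm(l).round(4),np.linalg.norm(r0).round(4),"a",a.round(2),"F",s["contact_force"].round(1))
for th in map(float,sys.argv[1].split(",")): print(th,np.round(pose(th),4))
print(rows([pose(float(t)) for t in sys.argv[1].split(",")],-1,float(sys.argv[2])))
E
python3 q.py 0,.15,.3,.45,.54 6
```

```text
t 12.8167 tcp [ 0.4964 -0.0531  0.1271] theta_tcp -0.192 r 0.0997 0.1011 a 20.23 F [ 0.7 -0.5  0.2]
0.0 [ 0.4846 -0.0378  0.116  19.35  ]
0.15 [ 0.4786 -0.0239  0.116  10.7556]
0.3 [ 0.4746 -0.0093  0.116   2.1613]
0.45 [ 4.7290e-01  5.8000e-03  1.1600e-01 -6.4331e+00]
0.54 [  0.473    0.0149   0.116  -11.5897]
[[-1, 4.6, -1.4, 2.8, 0.2], [-1, 4.6, -1.5, 2.8, 0.2], [-1, 4.6, -1.5, 2.8, 0.2], [-1, 4.6, -1.5, 2.8, 0.2], [-1, 5.0, -0.4, -0.0, 2.9], [-1, 5.0, -0.6, -0.0, 2.9], [-1, 5.0, -0.9, -0.0, 2.9], [-1, 5.0, -0.4, -0.0, 2.9], [-1, 5.0, -0.6, -0.0, 2.9], [-1, 5.0, -0.9, -0.0, 2.9], [-1, 5.0, -0.4, -0.0, 2.9], [-1, 5.0, -0.6, -0.0, 2.9], [-1, 5.0, -0.9, -0.0, 2.9], [-1, 4.5, -0.5, -0.0, 2.6], [-1, 4.5, -0.7, -0.0, 2.6]]
```

>>> {"method": "drive_tool", "body": {"deltas": [[-1,2,-5,5,0],[-1,3,-4,4,0],[-1,3,-2,3,0.3],[-1,3,-1,1,0.3],[-1,0,0,0,0]]}}

```text
time: 13.23
tool_pos: [0.4815, -0.047, 0.1149]
ee_rot: [[-0.333, 0.943, 0.0], [0.943, 0.333, 0.013], [0.012, 0.005, -1.0]]
contact_force: [0.2, 0.4, -0.2]
opening: 0.001
```

```bash
python3 q.py 0,.15,.3,.45,.54 6
```

```text
t 13.2333 tcp [ 0.4815 -0.047   0.1149] theta_tcp -0.062 r 0.1084 0.1011 a 19.44 F [ 0.2  0.4 -0.2]
0.0 [ 0.4846 -0.0378  0.116  19.35  ]
0.15 [ 0.4786 -0.0239  0.116  10.7556]
0.3 [ 0.4746 -0.0093  0.116   2.1613]
0.45 [ 4.7290e-01  5.8000e-03  1.1600e-01 -6.4331e+00]
0.54 [  0.473    0.0149   0.116  -11.5897]
[[-1, 3.8, 3.0, -0.6, 0.0], [-1, 3.8, 3.0, -0.6, 0.0], [-1, 5.0, -0.4, -0.0, 2.9], [-1, 5.0, -0.6, -0.0, 2.9], [-1, 5.0, -0.9, -0.0, 2.9], [-1, 5.0, -0.4, -0.0, 2.9], [-1, 5.0, -0.6, -0.0, 2.9], [-1, 5.0, -0.9, -0.0, 2.9], [-1, 5.0, -0.4, -0.0, 2.9], [-1, 5.0, -0.6, -0.0, 2.9], [-1, 5.0, -0.9, -0.0, 2.9], [-1, 4.5, -0.5, -0.0, 2.6], [-1, 4.5, -0.7, -0.0, 2.6]]
```

>>> {"method": "drive_tool", "body": {"deltas": [[-1,4,3,0,0],[-1,5,3,0,0],[-1,5,1,0,1.5],[-1,5,0,0,2.5],[-1,5,0,0,2.5],[-1,5,0,0,2.5]]}}

```text
time: 13.73
tool_pos: [0.4787, -0.0311, 0.115]
ee_rot: [[-0.164, 0.986, -0.004], [0.986, 0.164, -0.007], [-0.006, -0.005, -1.0]]
contact_force: [-0.5, -10.4, -0.6]
opening: -0.001
```

```bash
python3 q.py .3,.45,.54 6
```

```text
t 13.7333 tcp [ 0.4787 -0.0311  0.115 ] theta_tcp 0.083 r 0.1036 0.1011 a 9.45 F [ -0.5 -10.4  -0.6]
0.3 [ 0.4746 -0.0093  0.116   2.1613]
0.45 [ 4.7290e-01  5.8000e-03  1.1600e-01 -6.4331e+00]
0.54 [  0.473    0.0149   0.116  -11.5897]
[[-1, 5.6, -0.1, -0.2, 1.8], [-1, 5.6, -0.3, -0.2, 1.8], [-1, 5.5, -0.5, -0.2, 1.8], [-1, 5.5, -0.6, -0.2, 1.8], [-1, 5.0, -0.4, -0.0, 2.9], [-1, 5.0, -0.6, -0.0, 2.9], [-1, 5.0, -0.9, -0.0, 2.9], [-1, 4.5, -0.5, -0.0, 2.6], [-1, 4.5, -0.7, -0.0, 2.6]]
```

>>> {"method": "drive_tool", "body": {"deltas": [[-1,7,0,0,0.5],[-1,7,0,0,1],[-1,7,0,0,1.5],[-1,7,0,0,2],[-1,6,0,0,2],[-1,6,0,0,2]]}}

```text
time: 14.23
tool_pos: [0.4726, -0.009, 0.1151]
ee_rot: [[0.017, 1.0, -0.012], [0.999, -0.017, -0.034], [-0.034, -0.011, -0.999]]
contact_force: [-2.2, -8.5, 4.5]
opening: 0.0
```

```bash
python3 q.py .45,.54 6; python3 t.py w6
```

```text
t 14.2333 tcp [ 0.4726 -0.009   0.1151] theta_tcp 0.306 r 0.103 0.1011 a -0.99 F [-2.2 -8.5  4.5]
0.45 [ 4.7290e-01  5.8000e-03  1.1600e-01 -6.4331e+00]
0.54 [  0.473    0.0149   0.116  -11.5897]
[[-1, 4.9, 0.0, -0.3, 1.8], [-1, 4.9, -0.1, -0.3, 1.8], [-1, 4.9, -0.3, -0.3, 1.8], [-1, 4.5, -0.5, -0.0, 2.6], [-1, 4.5, -0.7, -0.0, 2.6]]
red 4307 2093 z [0.1237 0.1508]
tab top [474.4  10.5] [35.3  8.1] 0.56 [[456.70001220703125, 14.300000190734863], [456.79998779296875, 6.199999809265137], [492.1000061035156, 6.599999904632568], [492.0, 14.699999809265137]]
radius 0.10139887150825717 az 178.63864785271454 theta~ 0.3623539521361261
```

>>> {"method": "drive_tool", "body": {"deltas": [[-1,7,0,0,1.5],[-1,7,0,0,1.5],[-1,7,0,0,1.5],[-1,6,0,0,1.5]]}}

```text
time: 14.62
tool_pos: [0.4712, 0.004, 0.1151]
ee_rot: [[0.139, 0.99, -0.022], [0.989, -0.14, -0.057], [-0.059, -0.014, -0.998]]
contact_force: [-3.2, -8.6, 6.4]
opening: -0.002
```

```bash
python3 q.py .54 6; python3 t.py w7
```

```text
t 14.6167 tcp [0.4712 0.004  0.1151] theta_tcp 0.433 r 0.1029 0.1011 a -8.03 F [-3.2 -8.6  6.4]
0.54 [  0.473    0.0149   0.116  -11.5897]
[[-1, 5.5, 0.1, -0.5, 1.8], [-1, 5.5, -0.0, -0.5, 1.8]]
red 4513 2115 z [0.1236 0.1508]
tab top [475.3  23.2] [ 8.6 35. ] 81.3 [[457.3999938964844, 21.600000381469727], [492.0, 16.399999618530273], [493.29998779296875, 24.799999237060547], [458.70001220703125, 30.100000381469727]]
radius 0.10137498053811134 az 171.4772364242284 theta~ 0.48734416065315955
```

>>> {"method": "drive_tool", "body": {"deltas": [[-1,6,0,0,1],[-1,6,0,0,1],[-1,4.5,0,0,0.5]]}}

```text
time: 14.92
tool_pos: [0.4715, 0.0125, 0.1151]
ee_rot: [[0.192, 0.981, -0.029], [0.979, -0.193, -0.071], [-0.076, -0.015, -0.997]]
contact_force: [-4.0, -9.2, 6.7]
opening: -0.004
```

```bash
python3 q.py .54 6; python3 t.py w8; python3 q.py .54 6|head -1; python3 t.py w8b;python3 q.py .54 6|head -1
```

```text
t 14.9167 tcp [0.4715 0.0125 0.1151] theta_tcp 0.515 r 0.1026 0.1011 a -11.14 F [-4.  -9.2  6.7]
0.54 [  0.473    0.0149   0.116  -11.5897]
[[-1, 2.7, 1.0, -0.9, 0.4]]
red 4626 2104 z [0.1234 0.1507]
tab top [476.8  31.2] [ 8.4 35.2] 78.01 [[458.70001220703125, 30.700000762939453], [493.1000061035156, 23.399999618530273], [494.79998779296875, 31.600000381469727], [460.3999938964844, 38.900001525878906]]
radius 0.10158725138777454 az 166.84714813177615 theta~ 0.5681544460144935
t 14.9667 tcp [0.4715 0.0129 0.1151] theta_tcp 0.52 r 0.1025 0.1011 a -11.13 F [-4.3 -8.5  6.4]
red 4628 2120 z [0.1237 0.1508]
tab top [476.8  31.8] [ 8.5 35.1] 77.15 [[458.70001220703125, 31.5], [493.0, 23.700000762939453], [494.8999938964844, 32.0], [460.6000061035156, 39.79999923706055]]
radius 0.1015324330975623 az 166.56925145400467 theta~ 0.5730046580219595
t 15.0167 tcp [0.4715 0.0127 0.1151] theta_tcp 0.518 r 0.1025 0.1011 a -11.07 F [-3.8 -8.4  6.7]
```

View pics/w8b.png

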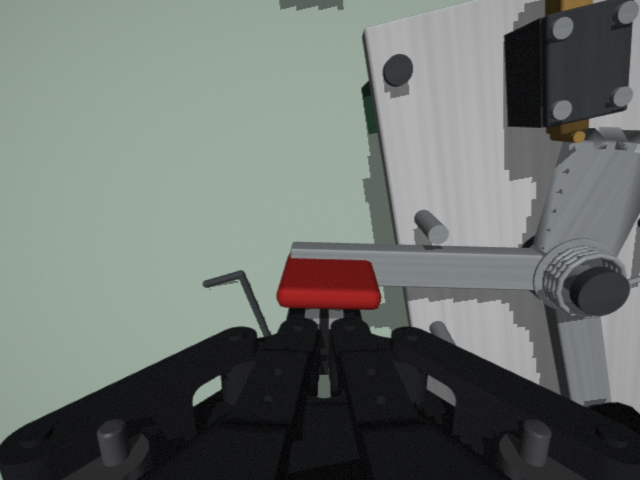

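The wrist view shows the shut fingers against the red tab at (330,283), with the lever short of its back-stop post at (432,225). The estimate is about 0.56 rad. Next I check the pawl, the idler and the other things before handing in.

Run:
```python
from h import *
f0=np.load("w2.npz")
def brass(im,d,K,R,o):
    P=cloud(d,K,R,o); h=cv2.cvtColor(im,cv2.COLOR_RGB2HSV)
    m=(cv2.inRange(h,(14,110,60),(28,255,255))>0)&(P[...,2]>.102)&(P[...,2]<.14)&(abs(P[...,0]-.575)<.03)&(P[...,1]>.04)&(P[...,1]<.2)
    q=P[m]; print("brass",len(q), np.percentile(q,[1,50],0).round(4).tolist() if len(q) else "")
brass(*[f0[k] for k in("im","d","K","R","o")]); w=snap("wrist"); brass(*w)
for n in("top","scene"):
    f=np.load(f"{n}0.npz"); im,d,K,R,o=snap(n); P=cloud(d,K,R,o); h=cv2.cvtColor(im,cv2.COLOR_RGB2HSV)
    b=(cv2.inRange(h,(105,110,30),(125,255,255))>0)&(abs(P[...,2]-.13)<.006)&(abs(P[...,0]-.675)<.06)&(abs(P[...,1])<.08)
    print(n,"blue top",b.sum()); 
    if b.sum()>5: print(cv2.minAreaRect((P[b][:,:2]*1000).astype(np.float32)),np.median(P[b][:,2]))
    df=(cv2.absdiff(im,f["im"]).max(2)>45).astype(np.uint8); k,l,st,c=cv2.connectedComponentsWithStats(cv2.morphologyEx(df,cv2.MORPH_OPEN,np.ones((3,3))))
    print("diff",[(c[i].round().tolist(),int(st[i,4])) for i in range(1,k) if st[i,4]>25])
    cv2.imwrite(f"pics/{n}9.png",im[...,::-1])
s=monitor.read_state(); print(s["time"],s["contact_force"].round(1),s["tool_pos"].round(4),s["qvel"].round(2))
```

```text
brass 248 [[0.5681, 0.0634, 0.1203], [0.5733, 0.0688, 0.1223]]
brass 623 [[0.5669, 0.0636, 0.1202], [0.5719, 0.0693, 0.1222]]
top blue top 224
((674.0980224609375, 1.3473243713378906), (79.07079315185547, 36.43122863769531), 89.4250259399414) 0.12942867828911642
diff [([318.0, 168.0], 49), ([339.0, 176.0], 360), ([354.0, 196.0], 490), ([365.0, 209.0], 281), ([319.0, 208.0], 34), ([304.0, 234.0], 813), ([200.0, 241.0], 823), ([360.0, 237.0], 90), ([446.0, 335.0], 25693), ([371.0, 249.0], 28), ([629.0, 370.0], 348), ([578.0, 432.0], 4640), ([361.0, 413.0], 102), ([334.0, 454.0], 93), ([301.0, 471.0], 186), ([464.0, 471.0], 615), ([315.0, 470.0], 194), ([382.0, 475.0], 128)]
scene blue top 66
((677.179443359375, -0.35699462890625), (37.08428192138672, 83.75979614257812), 2.5764999389648438) 0.13123015307678143
diff [([94.0, 9.0], 164), ([116.0, 2.0], 104), ([195.0, 1.0], 37), ([208.0, 37.0], 3283), ([137.0, 8.0], 41), ([108.0, 16.0], 46), ([95.0, 41.0], 668), ([148.0, 35.0], 169), ([153.0, 56.0], 160), ([70.0, 55.0], 66), ([204.0, 72.0], 285), ([176.0, 70.0], 32), ([187.0, 70.0], 49), ([258.0, 91.0], 529), ([158.0, 90.0], 466), ([231.0, 81.0], 27), ([200.0, 86.0], 48), ([305.0, 167.0], 3653), ([216.0, 122.0], 58), ([60.0, 145.0], 803), ([229.0, 126.0], 62), ([33.0, 144.0], 421), ([40.0, 179.0], 710), ([34.0, 162.0], 48), ([11.0, 177.0], 77), ([37.0, 215.0], 207), ([385.0, 217.0], 406), ([43.0, 229.0], 112), ([108.0, 303.0], 11748), ([300.0, 262.0], 33), ([316.0, 266.0], 106), ([328.0, 269.0], 98), ([347.0, 278.0], 280)]
15.1667 [ -4.  -10.3   8.3] [0.4715 0.0123 0.1151] [ 0.13 -0.03 -0.01 -0.06 -0.05 -0.07  0.05]
```

View pics/top9.png

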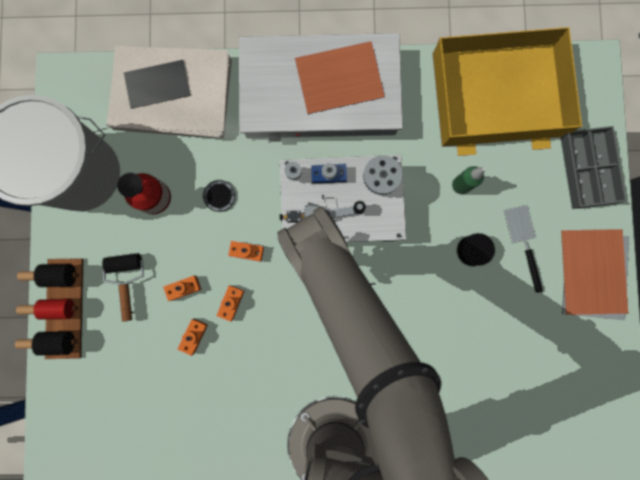

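The pawl tip is at its rest position, the block is home and the other things are unmoved. Before handing in I watch that the hold is steady.

```bash
python3 - <<'E'
from h import *
for i in range(20):
    imaging.snapshot("top"); s=monitor.read_state()
    if i%2: print(round(s["time"],2),(s["tool_pos"]*1000).round(2),s["contact_force"].round(1),abs(s["qvel"]).max().round(2))
E
python3 t.py w10
```

```text
15.27 [471.46  12.29 115.08] [-2.7 -9.5  8.4] 0.1
15.37 [471.46  12.24 115.08] [-3.5 -8.8  7.5] 0.11
15.47 [471.47  12.24 115.07] [-2.9 -9.9  7.5] 0.1
15.57 [471.43  12.23 115.08] [-3.6 -9.4  6.7] 0.05
15.67 [471.44  12.22 115.07] [-3.1 -9.   7.6] 0.09
15.77 [471.46  12.24 115.1 ] [-3.1 -8.9  7.1] 0.06
15.87 [471.46  12.24 115.08] [-3.2 -8.8  7.3] 0.1
15.97 [471.44  12.23 115.09] [-3.  -9.   7.4] 0.08
16.07 [471.47  12.26 115.09] [-4.1 -9.2  7. ] 0.19
16.17 [471.48  12.26 115.1 ] [-3.9 -8.9  7.1] 0.04
red 4638 2126 z [0.1237 0.1508]
tab top [476.7  31.2] [ 8.3 35.2] 78.32 [[458.6000061035156, 30.700000762939453], [493.1000061035156, 23.5], [494.79998779296875, 31.700000762939453], [460.29998779296875, 38.79999923706055]]
radius 0.10151003337100187 az 166.9354213052766 theta~ 0.5666137884957264
```

```bash
python3 -c "
from station import job
print(job.sign_off())"
```

```text
the job is handed in; nothing more can be done
None
```

The idler block is home on its pins and let go. I handed the job in at about 16 s with the shut fingers still holding the red tab past the last click. The sign-off gave no verdict.

**Idler block:** The wrist camera showed its top level at z 0.130, at a yaw of 1.34° against 1.3–1.4° for the drive. In the last check, the top camera put it 0.5 mm from the seat I had measured with the wrist camera. The scene camera put it about 3.7 mm off, but from only 66 pixels. The two cameras disagreed by up to about 2 mm elsewhere too, which is their calibration limit.

**Tensioner:** The hold was steady for the last 0.9 s (fingers moved less than 0.1 mm). The sideways force stayed at about 9 N, and the total at about 12 N.
- **Angle:** camera estimates put it at 0.55–0.57 rad, past the 0.47 click and short of the 0.63 back stop. That is further beyond the click than I aimed for (about 0.54).
- **Pawl:** its tip was within 0.2 mm of its rest position. I could only infer that it is unloaded.
- **Tool tilt:** the tool leans about 4° under the push, so contact is probably near the top of the tab.

**Other things on the table:** The top picture showed no change at any of them apart from the arm and its shadow. Two look-alikes I could not fully judge are the hex key, which was hidden by the arm in that view, and the area of the table under the arm. The wrist picture taken during the push did show the hex key lying in place.

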